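# Sort the chromatograph consumables

### The job

Sort the loose parts on the bench into their trays: stand the two amber glass vials upright in the small two-bay vial tray, one in each bay; lay both brass fittings flat in the shallow aluminium dish, side by side or end to end but not one on the other; and lay the steel gas filter lengthwise in the grey cradle. Keep the vials upright and set them down gently, do not drop them, and leave the beaker and the bottle where they stand.

Things in the scene. Friction and masses are not known exactly. Their poses are not given: they have to be found in the camera images.
- vial_a: amber glass sample vial with a white cap, standing upright: 23 diameter, 46 tall (straight glass up to 33, cap of 21 diameter from 37 to 46), about 25 g. Origin: centre of its underside; z is up its axis. The two vials are alike. All sizes here are in mm.
- vial_b: amber glass sample vial with a white cap, standing upright: 23 diameter, 46 tall (straight glass up to 33, cap of 21 diameter from 37 to 46), about 25 g. Origin: centre of its underside; z is up its axis. The two vials are alike. All sizes here are in mm.
- fitting_a: brass gas fitting lying flat: a square block 24 long (x), 20 wide (y), 20 high in the middle, with a 17 mm hexagon nut on each end (clear of the surface), 56 long overall; about 90 g. Origin: its centre, 10 above the surface it lies on; x along its length, y level across the block's flat sides, z up. The two fittings are alike.
- fitting_b: brass gas fitting lying flat: a square block 24 long (x), 20 wide (y), 20 high in the middle, with a 17 mm hexagon nut on each end (clear of the surface), 56 long overall; about 90 g. Origin: its centre, 10 above the surface it lies on; x along its length, y level across the block's flat sides, z up. The two fittings are alike.
- filter: stainless-steel inline gas filter lying flat: round body of 22 diameter over the middle 44 of its length, a 24 mm hexagon (12 long) at each end of that body, resting on the hexagons' flats, and a thin 10 mm tube stub beyond each; 84 long overall; about 130 g. Origin: its centre, 12 above the surface it lies on; x along its length, y level across it.
- vial_tray: white plastic tray with two square bays side by side along its x, fixed to the bench: 100 (x) by 52 (y), walls 15 high and 4 thick, floor 4 thick. Each bay is 44 by 44 inside, centred at x = -24 and x = +24, y = 0. Origin: centre of its underside; x along its long side.
- dish: shallow open rectangular aluminium dish, fixed to the bench: 146 (x) by 96 (y), 17 high, walls and floor 3 thick, no dividers. Origin: centre of its underside; x along its long side.
- cradle: grey plastic cradle for the filter, fixed to the bench: a narrow tray 116 (x) by 54 (y), 22 high, floor 4 thick, walls 4 thick (108 by 46 inside); its two long walls are cut away down to the floor over the middle 50 of their length, leaving room for fingers that close along y. Origin: centre of its underside; x along its length.
- beaker: empty open glass beaker, 46 diameter, 58 high, standing loose; to be left alone. Origin: centre of its underside.
- bottle: small clear plastic jar with a white screw cap and a blank paper label, 44 diameter, 70 high, standing loose; to be left alone. Origin: centre of its underside.
There are look-alikes about, which are no part of the job. Leave any pink or red look-alike of the cradle alone.

How it is judged:
By the outcome, as a careful person would: the job done as asked, in the order asked, and still so for the second after the job is handed in, with the robot touching nothing.
It also fails if it takes over 128 s, if anything falls off the work surface, if the arm or the gripper's body presses on something with over 40 N, if the wrist force passes 120 N, or if a joint passes its speed limit or range.

### The arm

A 6-joint arm with a two-finger parallel gripper is mounted at the origin on the work surface. World frame = base frame: x ahead of the robot, y to its left, z up, the work surface at z = 0. Lengths are in m, angles in rad, forces in N, time in s.
With the tool pointing down it reaches from about 0.3 to 0.775 m from the base axis. Payload 14.6 kg.
Tool frame: the origin (TCP) lies on the mounting face of the last link; the fingertips stand 199 mm ahead of it and the grasp point (between the pads) lies 180 mm ahead of it; z points along the fingers, y is the line along which they close (so a half turn about z gives the same grasp; the last joint's range is limited). The gripper opens to 94 mm and grips with 3 to 60 N. Pads are 16 mm wide; open, the fingers measure 119 mm over their backs; the gripper's body (75 mm by 177 mm) begins 78 mm behind the grasp point.
Start: joints at [1.089, 0.3, 1.521, -0, 1.321, -0.067], TCP at [0.222, 0.503, 0.405] pointing down, gripper open.
Joint ranges: [-3.03, 3.03], [-0.79, 2.21], [0.23, 2.52], [-1.04, 4.18], [0, 3.07], [-2.55, 2.55]. Speed limits (rad/s): [2.22, 2.22, 2.57, 3.14, 3.14, 3.14].

### API

Orientations are given as [roll, pitch, yaw] about the fixed x, y, z axes, in that order (R = Rz(yaw) Ry(pitch) Rx(roll)).
In Python, from station import telemetry, cams, workorder, finder gives the robot as it stands.
- The arm moves only by the tool jog_arm, never from a script. Its argument "rows" is a list of rows, each an object with "gripper": the finger opening in m, from 0 to 0.094; "slide": the shift along the tool's x, y, z in m, a list of three; "spin": the turn about the tool's z in rad. In form: [{"gripper": gripper, "slide": [tx, ty, tz], "spin": spin}, ...]. A call has 1 to 8 rows; each row is the pose to reach, as a shift and turn from the pose commanded when the call began, along the tool's axes at that moment; what a row does not reach only later rows make up. A row lasts 1/10 s, in which the tool goes at most 50 mm and 8.59 degrees, less where a joint would pass 70% of its speed; a pose out of reach is approached as far as the arm can. A call with a gripper value outside its range is refused whole. The fingers move at their own pace and stop on an object; "squeeze" is the grip in N (left out, the last holds). Time passes only in rows, so rows that repeat a pose let the fingers close. It gives the time, the measured TCP pose, the force, the opening and the grip force at its end, in the units of the state.
- telemetry.get_obs(): the state, without advancing time (a new reading comes with each control period).
- cams.camera(name): name is "scene" or "top" or "wrist"; returns (picture, depth): 400x640x3 uint8, red, green, blue; 400x640 float32, m along the optical axis (not along the pixel's ray), 0 where there is no reading.
- cams.camera_info(name): a dict with "camera_matrix" (3x3 intrinsics, pixels), "R" (3x3) and "t" (3): a world point X has camera coordinates R X + t; the wrist camera has in their place "tool_from_camera" (4x4, takes a point from camera to tool coordinates, whose origin is the TCP and whose axes are the flange's). Camera axes: x right, y down, z forward; pixel columns grow to the right and rows downward; lengths in m; the calibration is good to about 2 mm. A picture is of the moment at which its call begins: read the wrist's pose just before it. camera_info takes no time and is no camera call.
- workorder.hand_in(): hands the job in; it is judged then, once.
Trained networks look in the newest picture that a camera, given by its name, has taken for a name from the list of things; names that differ only in an ending like _2 or _b are one class to them, and where a whole thing is asked for, a point or a joint stands for the part that bears it (a point fixed in the world has none). Each returns a list of dicts, best first, with "confidence" (0 to 1); they miss things now and then, are a little off and sometimes report something else, mostly with a low value. They report only what shows in the picture. A call takes as long as a camera call. They do not tell look-alikes from the thing itself.
- finder.find_in(target, camera): "point" ([x, y, z] in m, in world coordinates, good to about 4 mm: the middle of the surface that is visible of it).
- finder.masks_of(target, camera): "region" (400x640 bool, what is visible of it).
The state is a dict: "time_s": time; "qpos": joint angles; "joint_vel": joint speeds; "tau": joint torques, N m; "ee_pos": TCP position; "eef_rot": TCP orientation; "force": force on the tool from outside, world axes, zero at the start; "moment": the same for the moment, N m; "grip_width": finger opening in m; "grip_force": force on a finger pad.
Only numpy, scipy, OpenCV 4.12 (cv2) and the standard library are available. Lean on these libraries where they do the work, as an engineer would, in place of code of your own. Each camera call takes 0.05 s, during which the arm holds its last target. There are 200 camera calls.

## Working session

There is one attempt and no reset: what is moved stays moved. The work goes in short steps, Python scripts to look and compute and a tool call to move; the robot and the scene stay as the last step left them, time stands still between calls to the robot, and variables do not carry over. Pictures are saved under pics/ and viewed, at most 14 in all, crops included, and the job is handed in when it is done.

Besides the shell and the picture viewer there is one more tool, called after ">>>" by a JSON object that holds its "fn" and its "kwargs". jog_arm: Moves the arm, as the interface text tells. Its arguments: {"type":"object","properties":{"rows":{"type":"array","items":{"type":"object","properties":{"gripper":{"type":"number"},"slide":{"type":"array","items":{"type":"number"}},"spin":{"type":"number"}}}},"squeeze":{"type":"number"}},"required":["rows"]}

```bash
ls; mkdir -p pics
cat > h.py <<'E'
import numpy as np, cv2
from station import telemetry, cams, workorder, finder
def shot(n, f=None):
    im,d=cams.camera(n)
    if f: cv2.imwrite('pics/'+f,im[:,:,::-1])
    return im,d
def world(n,d,mask=None):
    i=cams.camera_info(n);K=np.array(i['camera_matrix']);R=np.array(i['R']);t=np.array(i['t'])
    v,u=np.nonzero((d>0) if mask is None else (mask&(d>0)))
    z=d[v,u];c=np.stack([(u-K[0,2])/K[0,0]*z,(v-K[1,2])/K[1,1]*z,z],1)
    return (c-t)@R,u,v
E
python3 - <<'E'
from h import *
o=telemetry.get_obs();print(o['time_s'],o['ee_pos'],o['eef_rot'])
im,d=shot('top','top0.png');np.save('d0.npy',d);np.save('im0.npy',im)
for n in ['vial_a','fitting_a','filter','vial_tray','dish','cradle','beaker','bottle']:
    print(n,[(np.round(r['point'],3).tolist(),round(r['confidence'],2)) for r in finder.find_in(n,'top')])
i=cams.camera_info('top');print(i)
E
```

```text
pics
0.0 [0.22163691 0.50332932 0.40407274] [-3.14041173e+00 -9.52955282e-05  2.72678505e+00]
vial_a [([0.437, 0.147, 0.046], 0.61)]
fitting_a [([0.438, -0.148, 0.018], 0.67)]
filter [([0.36, -0.282, 0.023], 0.63)]
vial_tray [([0.521, 0.358, 0.008], 0.79)]
dish []
cradle [([0.401, -0.654, 0.003], 0.89), ([0.529, -0.361, 0.003], 0.79), ([0.519, -0.488, 0.003], 0.6), ([0.318, -0.47, 0.009], 0.58)]
beaker [([0.438, -0.149, 0.019], 0.66), ([0.546, 0.15, 0.025], 0.61), ([0.521, 0.355, 0.011], 0.24)]
bottle []
{'camera_matrix': array([[514.79772602,   0.        , 327.61345915],
       [  0.        , 514.79772602, 194.20575459],
       [  0.        ,   0.        ,   1.        ]]), 'R': array([[-0.00379049, -0.99990929, -0.01292467],
       [-0.99218395,  0.00537265, -0.12466812],
       [ 0.12472625,  0.0123511 , -0.99211431]]), 't': array([-0.14516422,  0.48242075,  1.81798589])}
```

Run:
```python
from h import *
im=np.load('im0.npy')
cv2.imwrite('pics/top0b.png',cv2.resize(im[80:330,30:560][:,:,::-1],(800,377),interpolation=cv2.INTER_CUBIC))
shot('scene','scene0.png')
```

```text
(no output)
```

View pics/top0.png

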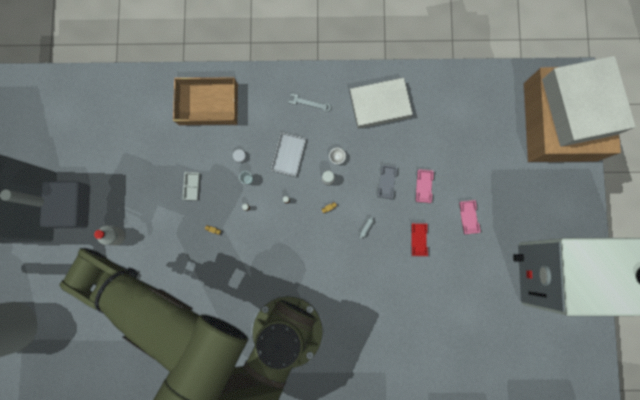

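View pics/scene0.png

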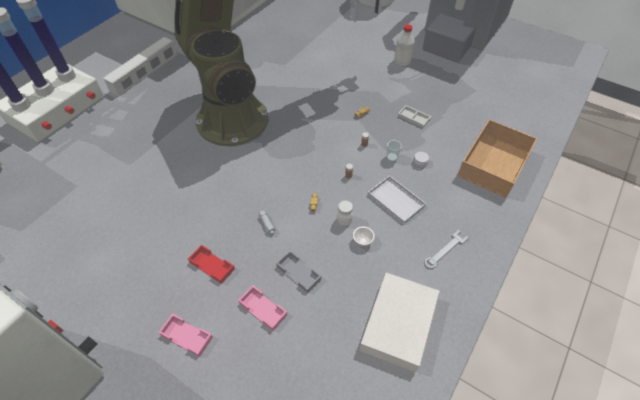

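Run:
```python
from h import *
d=np.load('d0.npy')
P,u,v=world('top',d)
H=np.zeros(d.shape);H[v,u]=P[:,2];X=np.zeros(d.shape+(3,));X[v,u]=P
m=((H>0.006)&(H<0.2)).astype(np.uint8);m[245:]=0;m[:130]=0;m[:,:160]=0;m[:,500:]=0
n,l,s,c=cv2.connectedComponentsWithStats(m)
for k in range(1,n):
    if s[k,4]<8: continue
    p=X[l==k];(a,b),(w,h),ang=cv2.minAreaRect(p[:,:2].astype(np.float32)*1000)
    print(c[k].round(),s[k,4],'ctr',round(a),round(b),'size',round(w),round(h),round(ang),'zmax',p[:,2].max().round(3))
print(cams.camera_info('wrist'))
im,dw=shot('wrist','w0.png');print(np.median(dw[dw>0]), (dw>0).mean())
```

```text
[280. 138.] 41 ctr 691 26 size 27 53 88 zmax 0.024
[375. 134.] 8 ctr 707 -324 size 22 9 29 zmax 0.014
[428. 135.] 9 ctr 702 -517 size 13 19 11 zmax 0.012
[473. 133.] 9 ctr 707 -680 size 10 15 44 zmax 0.012
[290. 157.] 239 ctr 634 -1 size 113 158 75 zmax 0.026
[459. 139.] 9 ctr 685 -628 size 8 22 15 zmax 0.015
[427. 143.] 9 ctr 672 -515 size 7 25 53 zmax 0.013
[295. 144.] 9 ctr 669 -26 size 9 19 12 zmax 0.014
[457. 146.] 8 ctr 658 -622 size 5 25 62 zmax 0.01
[437. 148.] 11 ctr 651 -548 size 6 30 51 zmax 0.012
[337. 156.] 203 ctr 624 -182 size 61 61 57 zmax 0.043
[239. 156.] 147 ctr 626 174 size 49 49 87 zmax 0.038
[289. 156.] 13 ctr 626 -10 size 29 13 62 zmax 0.012
[292. 153.] 11 ctr 636 -17 size 13 14 8 zmax 0.014
[282. 167.] 13 ctr 584 20 size 16 24 39 zmax 0.015
[387. 182.] 262 ctr 525 -365 size 64 130 82 zmax 0.032
[424. 186.] 310 ctr 511 -498 size 73 143 85 zmax 0.033
[328. 178.] 148 ctr 544 -149 size 51 52 58 zmax 0.081
[245. 177.] 124 ctr 546 151 size 57 53 8 zmax 0.066
[406. 172.] 8 ctr 565 -433 size 5 25 45 zmax 0.016
[190. 186.] 212 ctr 516 349 size 69 107 90 zmax 0.026
[364
[... 843 characters left out ...]
tr 341 -474 size 57 76 90 zmax 0.034
[345. 228.] 10 ctr 361 -209 size 21 9 53 zmax 0.011
[388. 230.] 10 ctr 353 -363 size 8 20 33 zmax 0.014
{'camera_matrix': array([[298.18663949,   0.        , 323.99754562],
       [  0.        , 298.18663949, 194.37458063],
       [  0.        ,   0.        ,   1.        ]]), 'tool_from_camera': array([[-1.70862384e-04, -9.60724336e-01, -2.77504453e-01,
         8.09118869e-02],
       [ 9.99999960e-01, -2.26417454e-04,  1.68150027e-04,
         1.50708620e-04],
       [-2.24377674e-04, -2.77504414e-01,  9.60724336e-01,
         1.89410843e-02],
       [ 0.00000000e+00,  0.00000000e+00,  0.00000000e+00,
         1.00000000e+00]])}
0.36082745 0.99612109375
```

View pics/w0.png

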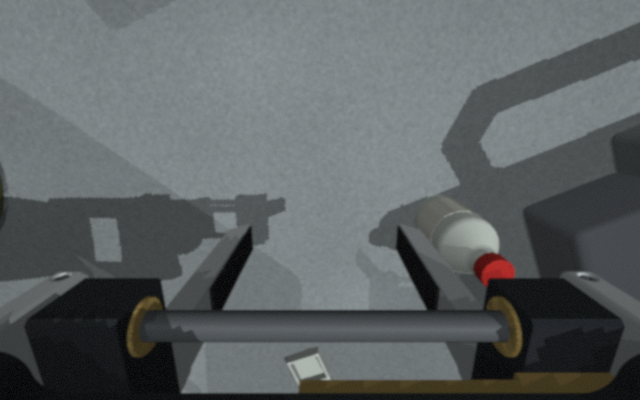

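>>> {"fn": "jog_arm", "kwargs": {"rows": [{"gripper": 0.05,"slide": [-0.04,-0.015,0],"spin": 0.145},{"gripper": 0.05,"slide": [-0.08,-0.035,0],"spin": 0.29},{"gripper": 0.05,"slide": [-0.12,-0.05,0],"spin": 0.435},{"gripper": 0.05,"slide": [-0.165,-0.065,0],"spin": 0.58},{"gripper": 0.05,"slide": [-0.21,-0.085,0],"spin": 0.725},{"gripper": 0.05,"slide": [-0.25,-0.1,0],"spin": 0.87},{"gripper": 0.05,"slide": [-0.29,-0.115,0],"spin": 1.015},{"gripper": 0.05,"slide": [-0.329,-0.1315,0],"spin": 1.156}], "squeeze": 8}}

```text
time_s: 1.35
ee_pos: [0.4708, 0.2489, 0.4048]
eef_rot: [3.141, -0.0, 1.565]
force: [1.5, 0.6, -0.9]
grip_width: 0.0498
grip_force: 0.0
```

```bash
cat >> h.py <<'E'
from scipy.spatial.transform import Rotation as Ro
def wview(f=None):
    o=telemetry.get_obs();im,d=shot('wrist',f)
    i=cams.camera_info('wrist');K=np.array(i['camera_matrix']);T=np.array(i['tool_from_camera'])
    R=Ro.from_euler('xyz',o['eef_rot']).as_matrix()
    v,u=np.mgrid[0:400,0:640]
    c=np.stack([(u-K[0,2])/K[0,0]*d,(v-K[1,2])/K[1,1]*d,d],-1)
    return im,d,(c@T[:3,:3].T+T[:3,3])@R.T+np.array(o['ee_pos'])
def comps(d,X,lo=0.006,hi=0.09,vmax=260,minpx=60):
    m=((d>0.15)&(X[...,2]>lo)&(X[...,2]<hi)).astype(np.uint8);m[vmax:]=0
    n,l,s,c=cv2.connectedComponentsWithStats(m)
    for k in range(1,n):
        if s[k,4]<minpx: continue
        p=X[l==k];(a,b),(w,h),g=cv2.minAreaRect(p[:,:2].astype(np.float32)*1000)
        print(c[k].round(),s[k,4],'ctr',round(a,1),round(b,1),'size',round(w,1),round(h,1),round(g,1),'z95',np.percentile(p[:,2],95).round(4))
    return l
def go(gx,gy,gz,yaw):
    "slide/spin from here to grasp point pose"
    o=telemetry.get_obs();R=Ro.from_euler('xyz',o['eef_rot']).as_matrix()
    dl=R.T@(np.array([gx,gy,gz+0.18])-o['ee_pos'])
    dy=(o['eef_rot'][2]-yaw+np.pi/2)%np.pi-np.pi/2
    print('slide',dl.round(4),'spin',round(dy,4),'rows',max(np.linalg.norm(dl)/.05,abs(dy)/.1499).round(1))
E
python3 - <<'E'
from h import *
im,d,X=wview('w1.png')
o=telemetry.get_obs();print(o['time_s'],o['ee_pos'],o['eef_rot'])
comps(d,X)
E
```

```text
1.4 [0.47380359 0.24540856 0.40458725] [3.14055063e+00 9.69923983e-04 1.55277242e+00]
[580. 132.] 11726 ctr 820.1 300.4 size 145.6 220.1 0.1 z95 0.071
[368.  84.] 1326 ctr 520.1 354.6 size 52.2 100.3 87.3 z95 0.0173
[236. 158.] 769 ctr 360.1 270.3 size 56.4 20.1 69.6 z95 0.0219
[443. 226.] 1199 ctr 627.5 179.3 size 45.3 45.5 5.4 z95 0.0302
[301. 249.] 362 ctr 440.3 153.9 size 14.8 22.1 83.2 z95 0.0477
[396. 251.] 62 ctr 559.9 160.5 size 4.1 19.0 30.1 z95 0.0599
```

View pics/w1.png

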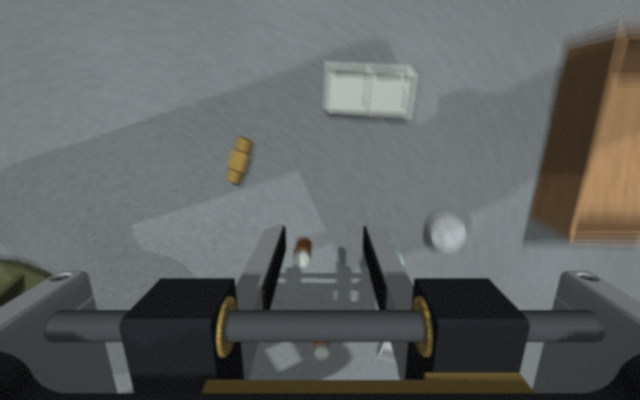

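>>> {"fn": "jog_arm", "kwargs": {"rows": [{"gripper": 0.094,"slide": [-0.05,0,0],"spin": 0},{"gripper": 0.094,"slide": [-0.1,-0.01,0],"spin": 0},{"gripper": 0.094,"slide": [-0.15,-0.01,0],"spin": 0},{"gripper": 0.094,"slide": [-0.2,-0.02,0],"spin": 0},{"gripper": 0.094,"slide": [-0.23,-0.02,0],"spin": 0},{"gripper": 0.094,"slide": [-0.23,-0.02,0],"spin": 0},{"gripper": 0.094,"slide": [-0.23,-0.02,0],"spin": 0}]}}

```text
time_s: 2.1
ee_pos: [0.4498, 0.0202, 0.4048]
eef_rot: [3.141, -0.0, 1.569]
force: [0.2, 0.6, -0.0]
grip_width: 0.0937
grip_force: 0.0
```

```bash
cat >> h.py <<'E'
def circ(X,c,r,zlo,zhi,sel=0.03):
    "fit xy circle centre of known radius to points in height band near c"
    from scipy.optimize import least_squares
    p=X[(np.abs(X[...,0]-c[0])<sel)&(np.abs(X[...,1]-c[1])<sel)&(X[...,2]>zlo)&(X[...,2]<zhi)]
    f=least_squares(lambda q:np.hypot(p[:,0]-q[0],p[:,1]-q[1])-r,p[:,:2].mean(0),loss='soft_l1',f_scale=.001)
    return len(p),p.mean(0).round(4),f.x.round(4)
E
python3 - <<'E'
from h import *
im,d,X=wview('w2.png')
np.save('X2.npy',X)
o=telemetry.get_obs();print(o['time_s'],o['ee_pos'],o['eef_rot'])
comps(d,X,vmax=400)
for c in [(.437,.15),(.468,.006)]:
    print('cap',circ(X,c,.0105,.044,.06),'glass',circ(X,c,.0115,.008,.032))
E
```

```text
2.15 [0.44980296 0.02081409 0.40470856] [ 3.14146353e+00 -1.62212773e-04  1.57067383e+00]
[614.  14.] 1379 ctr 774.1 192.1 size 25.5 64.9 65.1 z95 0.0593
[484.  36.] 1959 ctr 627.6 177.8 size 46.0 45.7 52.0 z95 0.0304
[416.  60.] 1543 ctr 543.8 147.2 size 44.3 45.0 81.2 z95 0.0597
[314.  63.] 423 ctr 439.8 148.4 size 21.0 20.9 47.1 z95 0.0483
[ 32. 196.] 10067 ctr 72.8 -19.3 size 240.2 97.5 74.7 z95 0.0552
[471. 193.] 1683 ctr 634.6 -0.6 size 95.9 147.1 75.3 z95 0.0191
[337. 189.] 375 ctr 465.8 5.9 size 21.1 21.5 49.3 z95 0.048
[607. 226.] 1301 ctr 837.0 -63.0 size 124.9 39.4 78.4 z95 0.01
[315. 289.] 563 ctr 437.5 -148.2 size 20.7 57.3 27.6 z95 0.0219
[391. 293.] 1115 ctr 539.6 -137.5 size 44.2 27.4 18.0 z95 0.0714
[269. 365.] 836 ctr 365.3 -279.7 size 27.3 84.3 63.6 z95 0.0252
cap (325, array([0.4398, 0.1493, 0.047 ]), array([0.4368, 0.1459])) glass (41, array([0.4416, 0.1401, 0.0207]), array([0.4397, 0.1497]))
cap (234, array([0.4657, 0.0054, 0.047 ]), array([0.4694, 0.0052])) glass (73, array([0.4651, 0.0138, 0.0203]), array([0.4659, 0.0045]))
```

View pics/w2.png

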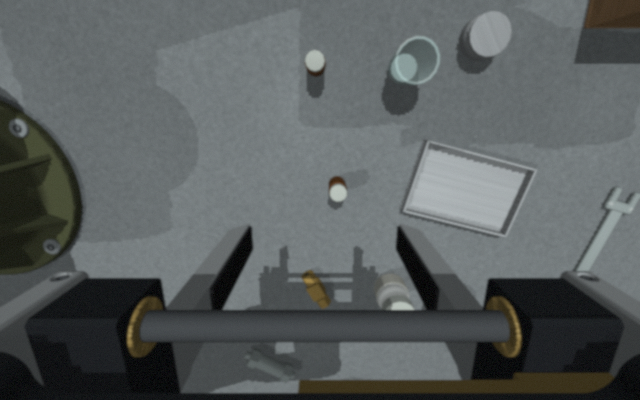

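>>> {"fn": "jog_arm", "kwargs": {"rows": [{"gripper": 0.045,"slide": [0.045,-0.004,0.02],"spin": 0},{"gripper": 0.045,"slide": [0.09,-0.008,0.04],"spin": 0},{"gripper": 0.045,"slide": [0.128,-0.01,0.07],"spin": 0},{"gripper": 0.045,"slide": [0.128,-0.01,0.1],"spin": 0},{"gripper": 0.045,"slide": [0.128,-0.01,0.135],"spin": 0},{"gripper": 0.045,"slide": [0.128,-0.01,0.165],"spin": 0},{"gripper": 0.045,"slide": [0.128,-0.01,0.185],"spin": 0},{"gripper": 0.045,"slide": [0.128,-0.01,0.1907],"spin": 0}], "squeeze": 8}}

```text
time_s: 2.95
ee_pos: [0.4391, 0.1495, 0.212]
eef_rot: [-3.138, 0.001, 1.573]
force: [0.3, 0.4, 0.7]
grip_width: 0.0451
grip_force: 0.0
```

Run:
```python
from h import *
im,d,X=wview('w3.png')
o=telemetry.get_obs();print(o['ee_pos'],o['eef_rot'],o['grip_width'])
go(.4398,.149,.034,np.pi/2)
X2=np.load('X2.npy');p=X2[150:200,250:300];print('floor',np.median(p[...,2]))
```

```text
[0.43927556 0.14932839 0.21247154] [-3.13899833e+00  6.03177738e-04  1.57235606e+00] 0.045200194677673264
slide [-0.0003  0.0005 -0.0015] spin 0.0016 rows 0.0
floor 0.0010711563134358226
```

View pics/w3.png

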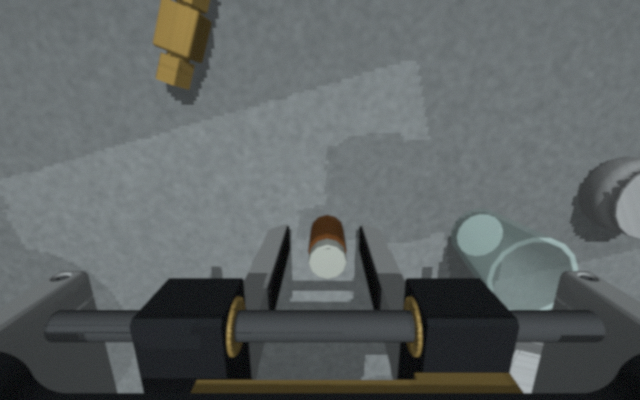

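>>> {"fn": "jog_arm", "kwargs": {"rows": [{"gripper": 0.018,"slide": [0,0,0],"spin": 0},{"gripper": 0.018,"slide": [0,0,0],"spin": 0},{"gripper": 0.018,"slide": [0,0,0],"spin": 0},{"gripper": 0.018,"slide": [0,0,0],"spin": 0},{"gripper": 0.018,"slide": [0,0,0],"spin": 0}], "squeeze": 8}}

```text
time_s: 3.5
ee_pos: [0.44, 0.1485, 0.2148]
eef_rot: [3.14, -0.0, 1.571]
force: [-0.7, 1.4, 6.8]
grip_width: 0.0225
grip_force: 8.0
```

>>> {"fn": "jog_arm", "kwargs": {"rows": [{"gripper": 0.018,"slide": [0,0,-0.01],"spin": 0},{"gripper": 0.018,"slide": [0,0,-0.035],"spin": 0},{"gripper": 0.018,"slide": [0.02,0.01,-0.07],"spin": 0},{"gripper": 0.018,"slide": [0.05,0.03,-0.1],"spin": 0},{"gripper": 0.018,"slide": [0.08,0.05,-0.12],"spin": 0},{"gripper": 0.018,"slide": [0.1,0.06,-0.12],"spin": 0},{"gripper": 0.018,"slide": [0.1,0.06,-0.12],"spin": 0},{"gripper": 0.018,"slide": [0.1,0.06,-0.12],"spin": 0}]}}

```text
time_s: 4.3
ee_pos: [0.4994, 0.2482, 0.3339]
eef_rot: [-3.141, 0.0, 1.571]
force: [0.4, 0.3, -0.0]
grip_width: 0.0226
grip_force: 8.0
```

Run:
```python
from h import *
im,d,X=wview('w4.png')
np.save('X4.npy',X)
o=telemetry.get_obs();print(o['ee_pos'],o['eef_rot'],o['grip_width'],o['force'])
comps(d,X,vmax=400,minpx=300)
p=X[60:140,400:500];print('floor',np.median(p[...,2]))
```

```text
[0.49937655 0.24786111 0.33385543] [-3.14079509e+00  5.04379674e-04  1.57072754e+00] 0.02268578732323554 [ 0.82522258 -0.07789707 -1.12999695]
[602. 146.] 15728 ctr 798.1 300.4 size 104.0 220.3 0.8 z95 0.0702
[348.  77.] 2020 ctr 520.1 354.5 size 52.1 100.4 87.3 z95 0.0172
[189. 167.] 1199 ctr 360.3 270.2 size 56.7 20.4 69.9 z95 0.0216
[442. 251.] 1765 ctr 627.9 179.4 size 45.6 46.5 85.1 z95 0.0301
[484. 368.] 601 ctr 703.3 8.9 size 37.5 76.2 19.1 z95 0.0186
floor 0.0011721112595806382
```

View pics/w4.png

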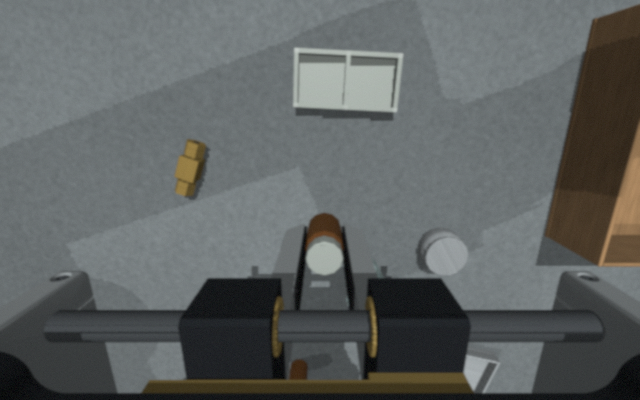

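>>> {"fn": "jog_arm", "kwargs": {"rows": [{"gripper": 0.018,"slide": [0.04,-0.001,0.01],"spin": 0},{"gripper": 0.018,"slide": [0.08,-0.002,0.03],"spin": 0},{"gripper": 0.018,"slide": [0.1077,-0.003,0.055],"spin": 0},{"gripper": 0.018,"slide": [0.1077,-0.003,0.08],"spin": 0},{"gripper": 0.018,"slide": [0.1077,-0.003,0.1],"spin": 0},{"gripper": 0.018,"slide": [0.1077,-0.003,0.108],"spin": 0},{"gripper": 0.018,"slide": [0.1077,-0.003,0.111],"spin": 0},{"gripper": 0.018,"slide": [0.1077,-0.003,0.112],"spin": 0}]}}

```text
time_s: 5.15
ee_pos: [0.497, 0.3557, 0.2227]
eef_rot: [3.141, -0.0, 1.57]
force: [0.0, 0.4, 0.1]
grip_width: 0.0226
grip_force: 8.0
```

>>> {"fn": "jog_arm", "kwargs": {"rows": [{"gripper": 0.018,"slide": [0,0,0.001],"spin": 0},{"gripper": 0.018,"slide": [0,0,0.002],"spin": 0},{"gripper": 0.018,"slide": [0,0,0.003],"spin": 0},{"gripper": 0.018,"slide": [0,0,0.003],"spin": 0}]}}

```text
time_s: 5.55
ee_pos: [0.4967, 0.3561, 0.2191]
eef_rot: [3.141, -0.0, 1.571]
force: [-0.4, 0.6, -0.3]
grip_width: 0.0226
grip_force: 8.0
```

>>> {"fn": "jog_arm", "kwargs": {"rows": [{"gripper": 0.018,"slide": [0,0,0.0005],"spin": 0},{"gripper": 0.018,"slide": [0,0,0.001],"spin": 0},{"gripper": 0.018,"slide": [0,0,0.001],"spin": 0},{"gripper": 0.018,"slide": [0,0,0.001],"spin": 0}]}}

```text
time_s: 5.95
ee_pos: [0.4968, 0.3562, 0.2188]
eef_rot: [3.141, -0.0, 1.571]
force: [-2.5, -1.4, 8.5]
grip_width: 0.0226
grip_force: 8.0
```

>>> {"fn": "jog_arm", "kwargs": {"rows": [{"gripper": 0.034,"slide": [0,0,0],"spin": 0},{"gripper": 0.034,"slide": [0,0,0],"spin": 0},{"gripper": 0.034,"slide": [0,0,0],"spin": 0},{"gripper": 0.034,"slide": [0,0,-0.01],"spin": 0},{"gripper": 0.034,"slide": [0,0,-0.03],"spin": 0},{"gripper": 0.045,"slide": [0,0,-0.065],"spin": 0},{"gripper": 0.045,"slide": [0,0,-0.1],"spin": 0},{"gripper": 0.045,"slide": [-0.02,0,-0.1],"spin": 0}]}}

```text
time_s: 6.75
ee_pos: [0.4969, 0.3374, 0.3236]
eef_rot: [3.134, -0.004, 1.573]
force: [0.0, -0.7, -0.3]
grip_width: 0.0448
grip_force: 0.0
```

>>> {"fn": "jog_arm", "kwargs": {"rows": [{"gripper": 0.045,"slide": [-0.05,-0.005,0],"spin": 0},{"gripper": 0.045,"slide": [-0.1,-0.01,0],"spin": 0},{"gripper": 0.045,"slide": [-0.15,-0.015,0],"spin": 0},{"gripper": 0.045,"slide": [-0.2,-0.02,0],"spin": 0},{"gripper": 0.045,"slide": [-0.25,-0.025,0],"spin": 0},{"gripper": 0.045,"slide": [-0.295,-0.03,0],"spin": 0},{"gripper": 0.045,"slide": [-0.3305,-0.031,0],"spin": 0},{"gripper": 0.045,"slide": [-0.3305,-0.031,0.02],"spin": 0}]}}

```text
time_s: 7.55
ee_pos: [0.466, 0.0024, 0.3004]
eef_rot: [3.136, 0.001, 1.567]
force: [-0.4, -0.0, 0.1]
grip_width: 0.045
grip_force: 0.0
```

>>> {"fn": "jog_arm", "kwargs": {"rows": [{"gripper": 0.045,"slide": [0,0,0.02],"spin": 0},{"gripper": 0.045,"slide": [0,0,0.02],"spin": 0}]}}

```text
time_s: 7.75
ee_pos: [0.4653, 0.0053, 0.2767]
eef_rot: [-3.139, -0.0, 1.57]
force: [-0.1, 0.1, -0.2]
grip_width: 0.0448
grip_force: 0.0
```

Run:
```python
from h import *
im,d,X=wview('w5.png')
o=telemetry.get_obs();print(o['time_s'],o['ee_pos'],o['eef_rot'],o['grip_width'])
comps(d,X,lo=.04,hi=.06,vmax=400,minpx=100)
go(.4658,.0055,.0345,np.pi/2)
```

```text
7.8 [0.4656955  0.00556342 0.27801601] [-3.14030067e+00 -5.21492930e-05  1.57071977e+00] 0.04516831134928996
[454.  23.] 1489 ctr 544.0 138.7 size 45.6 27.8 0.3 z95 0.0596
[326. 219.] 597 ctr 466.2 5.4 size 19.9 20.1 0.3 z95 0.0479
slide [-0.0001  0.0002  0.0635] spin -0.0001 rows 1.3
```

View pics/w5.png

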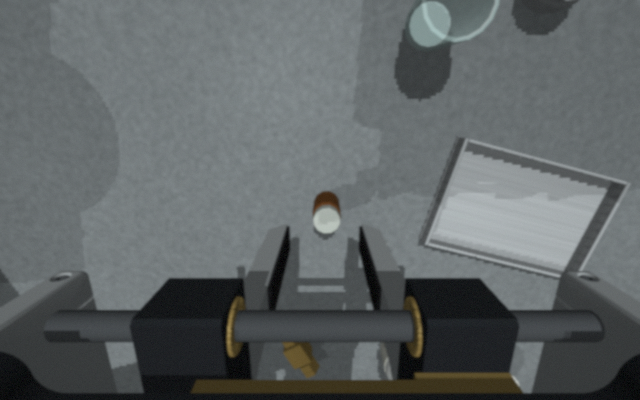

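>>> {"fn": "jog_arm", "kwargs": {"rows": [{"gripper": 0.045,"slide": [0,0,0.03],"spin": 0},{"gripper": 0.045,"slide": [0,0,0.055],"spin": 0},{"gripper": 0.045,"slide": [0,0,0.0635],"spin": 0},{"gripper": 0.045,"slide": [0,0,0.0635],"spin": 0},{"gripper": 0.018,"slide": [0,0,0.0635],"spin": 0},{"gripper": 0.018,"slide": [0,0,0.0635],"spin": 0},{"gripper": 0.018,"slide": [0,0,0.0635],"spin": 0},{"gripper": 0.018,"slide": [0,0,0.0635],"spin": 0}]}}

```text
time_s: 8.6
ee_pos: [0.466, 0.0056, 0.2152]
eef_rot: [3.14, 0.0, 1.571]
force: [-0.9, 0.5, 6.7]
grip_width: 0.0226
grip_force: 8.0
```

>>> {"fn": "jog_arm", "kwargs": {"rows": [{"gripper": 0.018,"slide": [0,0,0],"spin": 0},{"gripper": 0.018,"slide": [0,0,0],"spin": 0},{"gripper": 0.018,"slide": [0,0,-0.01],"spin": 0},{"gripper": 0.018,"slide": [0,0,-0.035],"spin": 0},{"gripper": 0.018,"slide": [0,0,-0.07],"spin": 0},{"gripper": 0.018,"slide": [0,0,-0.1],"spin": 0},{"gripper": 0.018,"slide": [0,0,-0.12],"spin": 0},{"gripper": 0.018,"slide": [0.02,0,-0.12],"spin": 0}]}}

```text
time_s: 9.4
ee_pos: [0.466, 0.0248, 0.3379]
eef_rot: [3.136, 0.0, 1.569]
force: [-0.0, 0.9, -0.6]
grip_width: 0.0227
grip_force: 8.0
```

>>> {"fn": "jog_arm", "kwargs": {"rows": [{"gripper": 0.018,"slide": [0.04,0.01,0],"spin": 0},{"gripper": 0.018,"slide": [0.085,0.02,0],"spin": 0},{"gripper": 0.018,"slide": [0.13,0.03,0],"spin": 0},{"gripper": 0.018,"slide": [0.175,0.04,0],"spin": 0},{"gripper": 0.018,"slide": [0.22,0.05,0],"spin": 0},{"gripper": 0.018,"slide": [0.265,0.06,0],"spin": 0},{"gripper": 0.018,"slide": [0.305,0.07,0],"spin": 0},{"gripper": 0.018,"slide": [0.328,0.0785,0],"spin": 0}]}}

```text
time_s: 10.2
ee_pos: [0.5439, 0.3564, 0.3349]
eef_rot: [3.142, -0.0, 1.573]
force: [-0.4, -0.9, -0.4]
grip_width: 0.0222
grip_force: 8.0
```

>>> {"fn": "jog_arm", "kwargs": {"rows": [{"gripper": 0.018,"slide": [0,0,0.03],"spin": 0},{"gripper": 0.018,"slide": [0,0,0.06],"spin": 0},{"gripper": 0.018,"slide": [0,0,0.075],"spin": 0},{"gripper": 0.018,"slide": [0,0,0.08],"spin": 0},{"gripper": 0.018,"slide": [0,0,0.08],"spin": 0}]}}

```text
time_s: 10.7
ee_pos: [0.5444, 0.3535, 0.255]
eef_rot: [3.141, -0.0, 1.571]
force: [0.6, -0.2, 0.3]
grip_width: 0.0228
grip_force: 8.0
```

Run:
```python
from h import *
im,d,X=wview('w6.png')
o=telemetry.get_obs();print(o['time_s'],o['ee_pos'],o['eef_rot'],o['grip_width'])
comps(d,X,lo=.035,hi=.1,vmax=400,minpx=100)
go(.5441,.3534,.0383,np.pi/2)
```

```text
10.75 [0.54453147 0.35359949 0.25576886] [ 3.14041983e+00 -7.17312226e-04  1.57051790e+00] 0.022593147057570373
[624. 233.] 4176 ctr 749.6 361.6 size 5.2 97.0 0.1 z95 0.0622
[255. 224.] 989 ctr 497.0 357.8 size 21.3 21.4 82.8 z95 0.0518
[323. 245.] 3492 ctr 543.8 353.8 size 21.9 47.3 87.7 z95 0.0969
slide [-0.0002 -0.0005  0.0375] spin -0.0003 rows 0.7
```

View pics/w6.png

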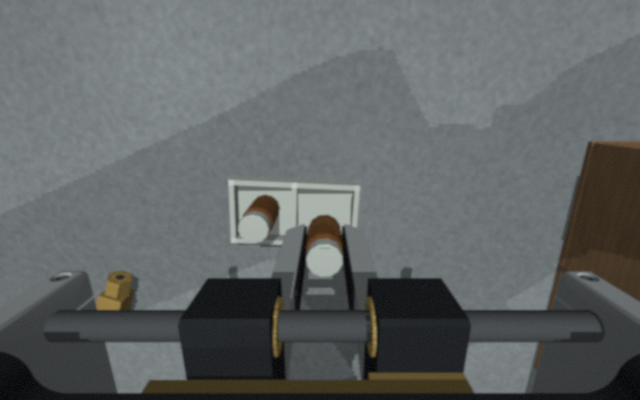

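>>> {"fn": "jog_arm", "kwargs": {"rows": [{"gripper": 0.018,"slide": [0,0,0.015],"spin": 0},{"gripper": 0.018,"slide": [0,0,0.025],"spin": 0},{"gripper": 0.018,"slide": [0,0,0.03],"spin": 0},{"gripper": 0.018,"slide": [0,0,0.033],"spin": 0},{"gripper": 0.018,"slide": [0,0,0.0345],"spin": 0},{"gripper": 0.018,"slide": [0,0,0.0355],"spin": 0},{"gripper": 0.018,"slide": [0,0,0.036],"spin": 0},{"gripper": 0.018,"slide": [0,0,0.036],"spin": 0}]}}

```text
time_s: 11.55
ee_pos: [0.5443, 0.3537, 0.2193]
eef_rot: [3.141, -0.0, 1.571]
force: [-3.0, -0.6, 6.0]
grip_width: 0.0225
grip_force: 8.0
```

>>> {"fn": "jog_arm", "kwargs": {"rows": [{"gripper": 0.018,"slide": [0,0,0.0005],"spin": 0},{"gripper": 0.018,"slide": [0,0,0.0005],"spin": 0}]}}

```text
time_s: 11.75
ee_pos: [0.5443, 0.3537, 0.2193]
eef_rot: [3.141, -0.0, 1.571]
force: [-5.3, -1.4, 8.8]
grip_width: 0.0227
grip_force: 8.0
```

>>> {"fn": "jog_arm", "kwargs": {"rows": [{"gripper": 0.033,"slide": [0,0,0],"spin": 0},{"gripper": 0.033,"slide": [0,0,0],"spin": 0},{"gripper": 0.033,"slide": [0,0,0],"spin": 0},{"gripper": 0.033,"slide": [0,0,-0.01],"spin": 0},{"gripper": 0.033,"slide": [0,0,-0.03],"spin": 0},{"gripper": 0.045,"slide": [0,0,-0.065],"spin": 0},{"gripper": 0.045,"slide": [0,-0.02,-0.1],"spin": 0},{"gripper": 0.045,"slide": [-0.02,-0.05,-0.1],"spin": 0}]}}

```text
time_s: 12.55
ee_pos: [0.4945, 0.3346, 0.3232]
eef_rot: [3.134, -0.005, 1.571]
force: [0.5, 1.4, -0.7]
grip_width: 0.0452
grip_force: 0.0
```

>>> {"fn": "jog_arm", "kwargs": {"rows": [{"gripper": 0.045,"slide": [-0.02,-0.045,0],"spin": 0.12},{"gripper": 0.045,"slide": [-0.04,-0.09,0],"spin": 0.24},{"gripper": 0.045,"slide": [-0.055,-0.12,0],"spin": 0.351},{"gripper": 0.045,"slide": [-0.0635,-0.134,0],"spin": 0.351},{"gripper": 0.045,"slide": [-0.0635,-0.134,0.02],"spin": 0.351},{"gripper": 0.045,"slide": [-0.0635,-0.134,0.03],"spin": 0.351},{"gripper": 0.045,"slide": [-0.0635,-0.134,0.03],"spin": 0.351}]}}

```text
time_s: 13.25
ee_pos: [0.3603, 0.2701, 0.2873]
eef_rot: [-3.14, 0.001, 1.22]
force: [-0.5, 0.8, 0.6]
grip_width: 0.045
grip_force: 0.0
```

Run:
```python
from h import *
im,d,X=wview('w7.png')
o=telemetry.get_obs();print(o['time_s'],o['ee_pos'],o['eef_rot'],o['grip_width'])
comps(d,X,vmax=400,minpx=300)
go(.3603,.2702,.022,np.radians(69.9))
```

```text
13.3 [0.36049439 0.27024232 0.28793944] [-3.14107899e+00  6.86186935e-04  1.21980070e+00] 0.04520220894408745
[485.  35.] 6442 ctr 520.1 354.8 size 52.3 101.3 87.2 z95 0.0517
[626. 196.] 1256 ctr 615.1 182.5 size 46.5 20.3 72.4 z95 0.0289
[324. 201.] 1396 ctr 360.2 270.5 size 56.4 19.6 70.0 z95 0.0218
[570. 260.] 2909 ctr 544.3 153.7 size 35.7 45.2 81.5 z95 0.059
slide [-0.     -0.0001  0.0859] spin -0.0002 rows 1.7
```

View pics/w7.png

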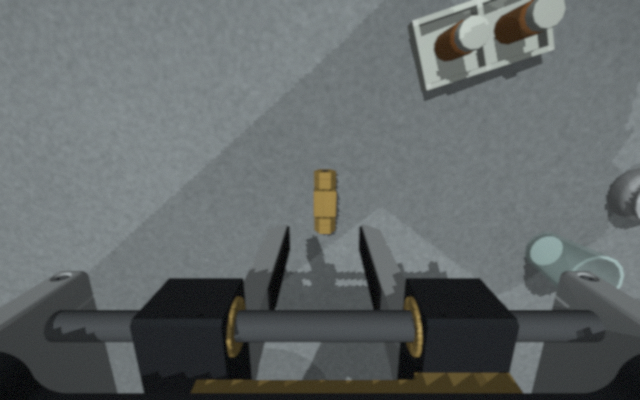

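>>> {"fn": "jog_arm", "kwargs": {"rows": [{"gripper": 0.045,"slide": [0,0,0.03],"spin": 0},{"gripper": 0.045,"slide": [0,0,0.06],"spin": 0},{"gripper": 0.045,"slide": [0,0,0.08],"spin": 0},{"gripper": 0.045,"slide": [0,0,0.086],"spin": 0},{"gripper": 0.045,"slide": [0,0,0.086],"spin": 0},{"gripper": 0.012,"slide": [0,0,0.086],"spin": 0},{"gripper": 0.012,"slide": [0,0,0.086],"spin": 0},{"gripper": 0.012,"slide": [0,0,0.086],"spin": 0}], "squeeze": 25}}

```text
time_s: 14.1
ee_pos: [0.3604, 0.2702, 0.2028]
eef_rot: [3.141, -0.001, 1.22]
force: [-0.2, -0.0, 0.1]
grip_width: 0.0246
grip_force: 0.0
```

>>> {"fn": "jog_arm", "kwargs": {"rows": [{"gripper": 0.012,"slide": [0,0,0],"spin": 0},{"gripper": 0.012,"slide": [0,0,0],"spin": 0},{"gripper": 0.012,"slide": [0,0,0],"spin": 0},{"gripper": 0.012,"slide": [0,0,-0.01],"spin": 0},{"gripper": 0.012,"slide": [0,0,-0.04],"spin": 0},{"gripper": 0.012,"slide": [0,0,-0.08],"spin": 0},{"gripper": 0.012,"slide": [0,0,-0.1],"spin": 0},{"gripper": 0.012,"slide": [0,0,-0.1],"spin": 0}]}}

```text
time_s: 14.9
ee_pos: [0.3605, 0.2703, 0.305]
eef_rot: [3.138, -0.004, 1.22]
force: [-0.5, 1.2, -2.0]
grip_width: 0.0195
grip_force: 25.0
```

>>> {"fn": "jog_arm", "kwargs": {"rows": [{"gripper": 0.012,"slide": [-0.02,0.038,0],"spin": 0},{"gripper": 0.012,"slide": [-0.042,0.08,0],"spin": -0.03},{"gripper": 0.012,"slide": [-0.064,0.123,0],"spin": -0.06},{"gripper": 0.012,"slide": [-0.086,0.166,0],"spin": -0.094},{"gripper": 0.012,"slide": [-0.108,0.209,0],"spin": -0.094},{"gripper": 0.012,"slide": [-0.13,0.251,0],"spin": -0.094},{"gripper": 0.012,"slide": [-0.15,0.29,0],"spin": -0.094},{"gripper": 0.012,"slide": [-0.1633,0.3168,0],"spin": -0.094}]}}

```text
time_s: 15.7
ee_pos: [0.6027, 0.0054, 0.3005]
eef_rot: [-3.14, 0.0, 1.312]
force: [-1.1, 0.8, -0.3]
grip_width: 0.0196
grip_force: 25.0
```

>>> {"fn": "jog_arm", "kwargs": {"rows": [{"gripper": 0.012,"slide": [0,0,0.015],"spin": 0},{"gripper": 0.012,"slide": [0,0,0.03],"spin": 0},{"gripper": 0.012,"slide": [0,0,0.04],"spin": 0},{"gripper": 0.012,"slide": [0,0,0.04],"spin": 0}]}}

```text
time_s: 16.1
ee_pos: [0.6008, 0.0087, 0.2598]
eef_rot: [-3.138, 0.001, 1.315]
force: [-0.7, 0.8, -0.5]
grip_width: 0.0196
grip_force: 25.0
```

Run:
```python
from h import *
im,d,X=wview('w8.png')
o=telemetry.get_obs();print(o['time_s'],o['ee_pos'],o['eef_rot'],o['grip_width'])
comps(d,X,vmax=400,minpx=300)
go(.6017,.0080,.0258,np.radians(75.3))
```

```text
16.15 [0.60115611 0.0086295  0.26110243] [-3.13982675e+00  3.54679359e-04  1.31485367e+00] 0.019775144792684836
[170.  39.] 6211 ctr 543.4 146.1 size 42.0 46.1 66.6 z95 0.0593
[616. 212.] 2823 ctr 833.4 -59.6 size 120.7 28.2 82.0 z95 0.0096
[357. 222.] 7168 ctr 634.9 -0.4 size 96.0 146.2 75.3 z95 0.0803
[310. 366.] 1005 ctr 553.1 -132.2 size 12.6 37.7 54.8 z95 0.036
slide [-0.0005  0.0008  0.0553] spin 0.0006 rows 1.1
```

View pics/w8.png

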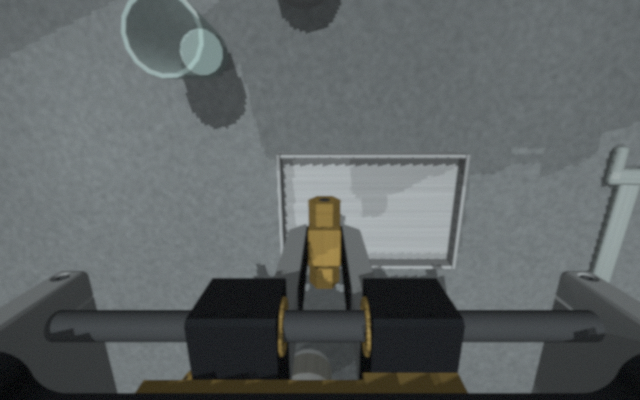

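>>> {"fn": "jog_arm", "kwargs": {"rows": [{"gripper": 0.012,"slide": [0,0,0.02],"spin": 0},{"gripper": 0.012,"slide": [0,0,0.035],"spin": 0},{"gripper": 0.012,"slide": [0,0,0.046],"spin": 0},{"gripper": 0.012,"slide": [0,0,0.051],"spin": 0},{"gripper": 0.012,"slide": [0,0,0.054],"spin": 0},{"gripper": 0.012,"slide": [0,0,0.055],"spin": 0},{"gripper": 0.012,"slide": [0,0,0.056],"spin": 0},{"gripper": 0.012,"slide": [0,0,0.056],"spin": 0}]}}

```text
time_s: 16.95
ee_pos: [0.6017, 0.0078, 0.2063]
eef_rot: [3.141, -0.0, 1.314]
force: [0.0, 0.6, -0.2]
grip_width: 0.0198
grip_force: 25.0
```

>>> {"fn": "jog_arm", "kwargs": {"rows": [{"gripper": 0.012,"slide": [0,0,0.0005],"spin": 0},{"gripper": 0.012,"slide": [0,0,0.001],"spin": 0},{"gripper": 0.012,"slide": [0,0,0.001],"spin": 0}]}}

```text
time_s: 17.25
ee_pos: [0.6017, 0.0078, 0.2056]
eef_rot: [3.141, -0.0, 1.314]
force: [-2.6, -0.3, 4.7]
grip_width: 0.0199
grip_force: 25.0
```

>>> {"fn": "jog_arm", "kwargs": {"rows": [{"gripper": 0.034,"slide": [0,0,0],"spin": 0},{"gripper": 0.034,"slide": [0,0,0],"spin": 0},{"gripper": 0.034,"slide": [0,0,0],"spin": 0},{"gripper": 0.034,"slide": [0,0,-0.015],"spin": 0},{"gripper": 0.034,"slide": [0,0,-0.045],"spin": 0},{"gripper": 0.045,"slide": [0,0,-0.08],"spin": 0},{"gripper": 0.045,"slide": [0,0,-0.1],"spin": 0},{"gripper": 0.045,"slide": [0,0,-0.1],"spin": 0}]}}

```text
time_s: 18.05
ee_pos: [0.6019, 0.0079, 0.3092]
eef_rot: [3.136, -0.001, 1.314]
force: [1.0, 1.0, 0.5]
grip_width: 0.045
grip_force: 0.0
```

>>> {"fn": "jog_arm", "kwargs": {"rows": [{"gripper": 0.045,"slide": [-0.035,-0.02,0],"spin": -0.12},{"gripper": 0.045,"slide": [-0.07,-0.043,0],"spin": -0.25},{"gripper": 0.045,"slide": [-0.105,-0.065,0],"spin": -0.38},{"gripper": 0.045,"slide": [-0.14,-0.087,0],"spin": -0.51},{"gripper": 0.045,"slide": [-0.175,-0.108,0],"spin": -0.64},{"gripper": 0.045,"slide": [-0.1926,-0.1192,0],"spin": -0.738},{"gripper": 0.045,"slide": [-0.1926,-0.1192,0.015],"spin": -0.738},{"gripper": 0.045,"slide": [-0.1926,-0.1192,0.015],"spin": -0.738}]}}

```text
time_s: 18.85
ee_pos: [0.4366, -0.1484, 0.2887]
eef_rot: [-3.14, -0.002, 2.05]
force: [0.5, -0.2, 0.1]
grip_width: 0.0447
grip_force: 0.0
```

Run:
```python
from h import *
im,d,X=wview('w9.png')
o=telemetry.get_obs();print(o['time_s'],o['ee_pos'],o['eef_rot'],o['grip_width'])
comps(d,X,vmax=400,minpx=300)
go(.4375,-.1482,.0225,np.radians(117.6))
```

```text
18.9 [ 0.43713359 -0.14815469  0.28948253] [-3.14054754e+00 -1.36143400e-03  2.05094457e+00] 0.04501435789971618
[582. 142.] 3889 ctr 635.1 -1.0 size 97.4 149.6 75.2 z95 0.0188
[586. 131.] 2292 ctr 608.0 8.5 size 63.0 34.5 74.1 z95 0.0248
[325. 202.] 1383 ctr 437.4 -148.4 size 19.7 56.4 28.0 z95 0.0218
[432. 255.] 2625 ctr 534.6 -141.8 size 44.3 27.1 58.1 z95 0.0716
[181. 266.] 781 ctr 346.8 -264.7 size 40.2 23.1 6.7 z95 0.0255
[286. 369.] 655 ctr 492.2 -347.7 size 44.5 39.1 80.4 z95 0.0235
slide [-0.0003  0.0004  0.087 ] spin -0.0016 rows 1.7
```

View pics/w9.png

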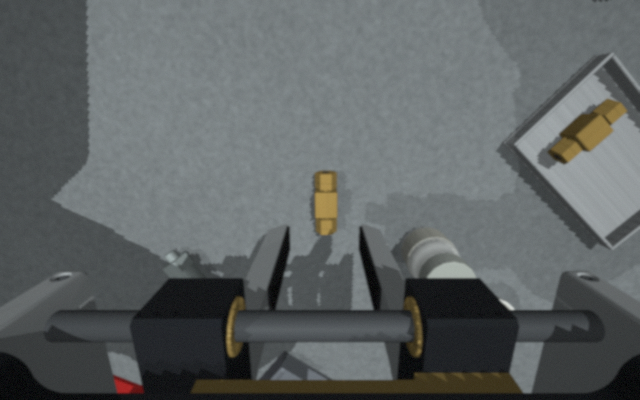

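>>> {"fn": "jog_arm", "kwargs": {"rows": [{"gripper": 0.045,"slide": [0,0,0.03],"spin": 0},{"gripper": 0.045,"slide": [0,0,0.06],"spin": 0},{"gripper": 0.045,"slide": [0,0,0.08],"spin": 0},{"gripper": 0.045,"slide": [0,0,0.087],"spin": 0},{"gripper": 0.045,"slide": [0,0,0.087],"spin": 0},{"gripper": 0.012,"slide": [0,0,0.087],"spin": 0},{"gripper": 0.012,"slide": [0,0,0.087],"spin": 0},{"gripper": 0.012,"slide": [0,0,0.087],"spin": 0}], "squeeze": 25}}

```text
time_s: 19.7
ee_pos: [0.4376, -0.1482, 0.2038]
eef_rot: [3.141, 0.001, 2.052]
force: [1.0, -0.1, -0.5]
grip_width: 0.0242
grip_force: 0.0
```

>>> {"fn": "jog_arm", "kwargs": {"rows": [{"gripper": 0.012,"slide": [0,0,0],"spin": 0},{"gripper": 0.012,"slide": [0,0,0],"spin": 0},{"gripper": 0.012,"slide": [0,0,0],"spin": 0},{"gripper": 0.012,"slide": [0,0,-0.01],"spin": 0},{"gripper": 0.012,"slide": [0,0,-0.04],"spin": 0},{"gripper": 0.012,"slide": [0,0,-0.08],"spin": 0},{"gripper": 0.012,"slide": [0,0,-0.12],"spin": 0},{"gripper": 0.012,"slide": [0,0,-0.12],"spin": 0}]}}

```text
time_s: 20.5
ee_pos: [0.4378, -0.1483, 0.3282]
eef_rot: [3.136, 0.006, 2.052]
force: [0.8, 0.2, -2.5]
grip_width: 0.0197
grip_force: 25.0
```

>>> {"fn": "jog_arm", "kwargs": {"rows": [{"gripper": 0.012,"slide": [0.002,0.035,0],"spin": 0.1},{"gripper": 0.012,"slide": [0.005,0.075,0],"spin": 0.2},{"gripper": 0.012,"slide": [0.007,0.115,0],"spin": 0.3},{"gripper": 0.012,"slide": [0.01,0.155,0],"spin": 0.42},{"gripper": 0.012,"slide": [0.012,0.195,0],"spin": 0.54},{"gripper": 0.012,"slide": [0.015,0.235,0],"spin": 0.65},{"gripper": 0.012,"slide": [0.0171,0.2682,0],"spin": 0.737},{"gripper": 0.012,"slide": [0.0171,0.2682,0],"spin": 0.737}]}}

```text
time_s: 21.3
ee_pos: [0.6689, -0.0067, 0.3212]
eef_rot: [-3.14, -0.0, 1.314]
force: [-0.9, -0.8, -1.0]
grip_width: 0.0201
grip_force: 25.0
```

>>> {"fn": "jog_arm", "kwargs": {"rows": [{"gripper": 0.012,"slide": [0,0,0.02],"spin": 0},{"gripper": 0.012,"slide": [0,0,0.045],"spin": 0},{"gripper": 0.012,"slide": [0,0,0.06],"spin": 0},{"gripper": 0.012,"slide": [0,0,0.06],"spin": 0},{"gripper": 0.012,"slide": [0,0,0.06],"spin": 0}]}}

```text
time_s: 21.8
ee_pos: [0.6672, -0.0091, 0.2636]
eef_rot: [3.141, -0.0, 1.315]
force: [0.5, -0.2, -0.4]
grip_width: 0.0195
grip_force: 25.0
```

Run:
```python
from h import *
im,d,X=wview('w10.png')
o=telemetry.get_obs();print(o['time_s'],o['ee_pos'],o['eef_rot'],o['grip_width'])
comps(d,X,vmax=400,minpx=300)
go(.6675,-.0092,.0258,np.radians(75.3))
```

```text
21.85 [ 0.66734534 -0.00907144  0.26416701] [ 3.14017447e+00 -2.51507969e-04  1.31478826e+00] 0.019981207540268334
[63. 41.] 8296 ctr 543.9 146.2 size 42.5 47.0 80.8 z95 0.0591
[204.   4.] 341 ctr 625.2 157.0 size 5.6 29.1 80.2 z95 0.0196
[530. 220.] 3928 ctr 829.5 -75.3 size 151.7 38.8 73.6 z95 0.0097
[263. 201.] 3403 ctr 634.9 -0.5 size 96.3 146.1 75.4 z95 0.0187
[240. 211.] 1841 ctr 601.8 8.1 size 56.4 20.1 75.1 z95 0.0247
[323. 239.] 3437 ctr 665.0 -17.8 size 75.2 43.8 76.0 z95 0.0844
[325. 372.] 627 ctr 627.8 -167.0 size 41.2 38.9 22.1 z95 0.0334
[518. 387.] 342 ctr 804.4 -240.8 size 45.4 3.9 10.4 z95 0.0165
slide [-0.0001  0.0001  0.0584] spin 0.0006 rows 1.2
```

View pics/w10.png

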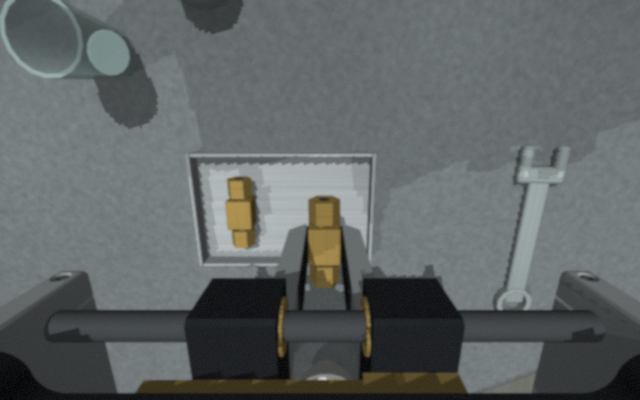

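>>> {"fn": "jog_arm", "kwargs": {"rows": [{"gripper": 0.012,"slide": [0,0,0.02],"spin": 0},{"gripper": 0.012,"slide": [0,0,0.037],"spin": 0},{"gripper": 0.012,"slide": [0,0,0.048],"spin": 0},{"gripper": 0.012,"slide": [0,0,0.053],"spin": 0},{"gripper": 0.012,"slide": [0,0,0.0555],"spin": 0},{"gripper": 0.012,"slide": [0,0,0.0565],"spin": 0},{"gripper": 0.012,"slide": [0,0,0.057],"spin": 0},{"gripper": 0.012,"slide": [0,0,0.057],"spin": 0}]}}

```text
time_s: 22.65
ee_pos: [0.6673, -0.0089, 0.2067]
eef_rot: [3.141, -0.0, 1.315]
force: [-1.4, 0.1, 2.0]
grip_width: 0.0201
grip_force: 25.0
```

>>> {"fn": "jog_arm", "kwargs": {"rows": [{"gripper": 0.012,"slide": [0,0,0.0005],"spin": 0},{"gripper": 0.012,"slide": [0,0,0.0005],"spin": 0}]}}

```text
time_s: 22.85
ee_pos: [0.6673, -0.0089, 0.2067]
eef_rot: [3.141, -0.0, 1.315]
force: [-3.9, 0.1, 7.9]
grip_width: 0.0197
grip_force: 25.0
```

>>> {"fn": "jog_arm", "kwargs": {"rows": [{"gripper": 0.034,"slide": [0,0,0],"spin": 0},{"gripper": 0.034,"slide": [0,0,0],"spin": 0},{"gripper": 0.034,"slide": [0,0,0],"spin": 0},{"gripper": 0.034,"slide": [0,0,-0.015],"spin": 0},{"gripper": 0.034,"slide": [0,0,-0.045],"spin": 0},{"gripper": 0.055,"slide": [0,0,-0.085],"spin": 0},{"gripper": 0.055,"slide": [0,0,-0.12],"spin": 0},{"gripper": 0.055,"slide": [0,0,-0.12],"spin": 0}]}}

```text
time_s: 23.65
ee_pos: [0.6675, -0.0089, 0.3325]
eef_rot: [3.132, -0.002, 1.315]
force: [0.7, 0.1, -0.0]
grip_width: 0.0536
grip_force: 0.0
```

>>> {"fn": "jog_arm", "kwargs": {"rows": [{"gripper": 0.055,"slide": [-0.035,-0.02,0],"spin": 0.145},{"gripper": 0.055,"slide": [-0.07,-0.045,0],"spin": 0.29},{"gripper": 0.055,"slide": [-0.11,-0.07,0],"spin": 0.435},{"gripper": 0.055,"slide": [-0.15,-0.095,0],"spin": 0.58},{"gripper": 0.055,"slide": [-0.19,-0.12,0],"spin": 0.725},{"gripper": 0.055,"slide": [-0.23,-0.145,0],"spin": 0.87},{"gripper": 0.055,"slide": [-0.265,-0.17,0],"spin": 1.015},{"gripper": 0.055,"slide": [-0.3,-0.197,0],"spin": 1.16}]}}

```text
time_s: 24.45
ee_pos: [0.3991, -0.2501, 0.3258]
eef_rot: [3.141, -0.0, 0.149]
force: [0.1, -1.0, -0.0]
grip_width: 0.0549
grip_force: 0.0
```

>>> {"fn": "jog_arm", "kwargs": {"rows": [{"gripper": 0.055,"slide": [0,0,0],"spin": 0.14},{"gripper": 0.055,"slide": [0,0,0],"spin": 0.28},{"gripper": 0.055,"slide": [0,0,0],"spin": 0.42},{"gripper": 0.055,"slide": [0,0,0],"spin": 0.56},{"gripper": 0.055,"slide": [0,0,0],"spin": 0.61},{"gripper": 0.055,"slide": [0,0,0],"spin": 0.61},{"gripper": 0.055,"slide": [0,0,0],"spin": 0.61}]}}

```text
time_s: 25.15
ee_pos: [0.4006, -0.2492, 0.3256]
eef_rot: [3.142, -0.0, -0.453]
force: [-0.4, -0.3, -0.4]
grip_width: 0.0551
grip_force: 0.0
```

Run:
```python
from h import *
im,d,X=wview('w11.png')
o=telemetry.get_obs();print(o['time_s'],o['ee_pos'],o['eef_rot'],o['grip_width'])
comps(d,X,vmax=400,minpx=300)
```

```text
25.2 [ 0.40061653 -0.24920029  0.32556344] [ 3.14155899e+00 -1.08035545e-04 -4.53486711e-01] 0.05516042491434172
[129.  14.] 1842 ctr 612.2 -173.9 size 58.1 31.6 64.1 z95 0.0337
[530.  14.] 1020 ctr 470.5 -489.7 size 56.4 29.8 84.3 z95 0.024
[26. 96.] 1961 ctr 603.2 -36.2 size 53.3 137.6 50.3 z95 0.0187
[389.  60.] 986 ctr 489.6 -352.8 size 54.5 33.7 80.6 z95 0.0242
[139. 105.] 4159 ctr 542.7 -148.2 size 42.4 42.2 30.4 z95 0.0719
[551. 124.] 1580 ctr 358.4 -470.6 size 55.9 42.4 89.1 z95 0.0237
[ 11. 119.] 537 ctr 598.0 -6.2 size 29.0 19.8 75.8 z95 0.0231
[367. 203.] 1475 ctr 365.2 -281.3 size 27.6 84.3 59.9 z95 0.0253
[573. 206.] 1524 ctr 279.9 -469.7 size 56.1 35.7 89.6 z95 0.0236
```

View pics/w11.png

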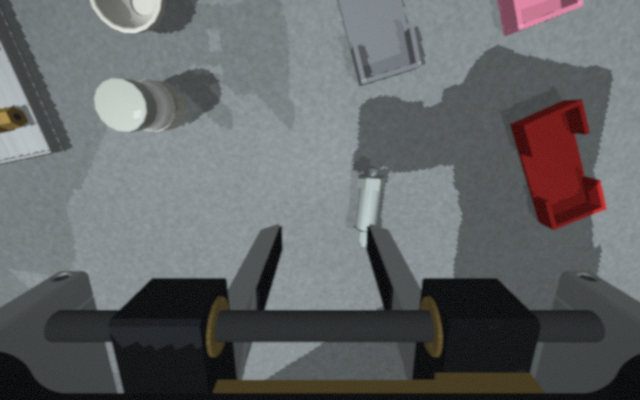

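>>> {"fn": "jog_arm", "kwargs": {"rows": [{"gripper": 0.055,"slide": [-0.01,0.025,0.01],"spin": 0.035},{"gripper": 0.055,"slide": [-0.018,0.0443,0.03],"spin": 0.035},{"gripper": 0.055,"slide": [-0.018,0.0443,0.03],"spin": 0.035},{"gripper": 0.055,"slide": [-0.018,0.0443,0.03],"spin": 0.035}]}}

```text
time_s: 25.6
ee_pos: [0.3652, -0.2811, 0.2957]
eef_rot: [-3.141, 0.0, -0.49]
force: [0.5, 0.1, 0.0]
grip_width: 0.0549
grip_force: 0.0
```

Run:
```python
from h import *
im,d,X=wview('w12.png')
o=telemetry.get_obs();print(o['time_s'],o['ee_pos'],o['eef_rot'],o['grip_width'])
l=comps(d,X,vmax=400,minpx=200)
k=l[190:240,300:340];k=np.bincount(k[k>0]).argmax();m=l==k
p=X[m];
print('n',len(p),p.mean(0))
# axis: cross-section-wise midline of the body via top ridge
P=p[:,:2];th=np.radians(-28)
for _ in range(5):
    a=np.array([np.cos(th),np.sin(th)]);b=np.array([-a[1],a[0]]);s=P@a;t=P@b
    bins=np.arange(s.min()+.003,s.max()-.003,.004);mid=[];q=[]
    for e in bins:
        w=(s>=e)&(s<e+.004)
        if w.sum()>5: mid.append((t[w].min()+t[w].max())/2);q.append(e+.002)
    f=np.polyfit(q,mid,1);th+=np.arctan(f[0])
print('axis deg',np.degrees(th),'ctr',(s.min()+s.max())/2*a+np.polyval(f,(s.min()+s.max())/2)*b,'len',np.ptp(s))
for e in bins:
    w=(s>=e)&(s<e+.004);print(round(e-s.min(),3),np.ptp(t[w]).round(4),((t[w].min()+t[w].max())/2).round(4),p[w,2].max().round(4))
```

```text
25.65 [ 0.36549896 -0.28095933  0.296114  ] [ 3.14152304e+00 -6.94264937e-04 -4.89713444e-01] 0.05477327343738198
[38.  3.] 340 ctr 601.9 -168.3 size 31.7 8.4 61.0 z95 0.0341
[336.  34.] 1187 ctr 492.0 -353.4 size 54.2 39.1 80.4 z95 0.0242
[53. 90.] 6257 ctr 538.9 -151.5 size 33.4 44.0 47.0 z95 0.0718
[527.  95.] 1889 ctr 362.2 -470.5 size 55.8 34.5 89.2 z95 0.0238
[325. 198.] 2114 ctr 364.8 -281.7 size 27.1 84.4 60.2 z95 0.0254
[557. 189.] 1862 ctr 279.7 -469.7 size 35.1 56.6 0.2 z95 0.0235
n 2114 [ 0.36755613 -0.28289541  0.02117244]
axis deg -29.843468788216846 ctr [ 0.36493901 -0.2815703 ] len 0.08440387942963884
0.003 0.0086 -0.0626 0.0187
0.007 0.0267 -0.0629 0.0263
0.011 0.0267 -0.0628 0.0263
0.015 0.0266 -0.0627 0.0267
0.019 0.0266 -0.0626 0.0266
0.023 0.0207 -0.0624 0.0251
0.027 0.0216 -0.0627 0.0254
0.031 0.0215 -0.0627 0.0252
0.035 0.0214 -0.0625 0.0249
0.039 0.0213 -0.0624 0.0244
0.043 0.0212 -0.0622 0.0252
0.047 0.022 -0.0625 0.0251
0.051 0.021 -0.0629 0.0246
0.055 0.0209 -0.0628 0.0248
0.059 0.0207 -0.0627 0.0254
0.063 0.0261 -0.0625 0.0267
0.067 0.027 -0.0629 0.0265
0.071 0.027 -0.0628 0.0264
0.075 0.0267 -0.0626 0.0269
0.079 0.0089 -0.0625 0.0192
```

>>> {"fn": "jog_arm", "kwargs": {"rows": [{"gripper": 0.055,"slide": [0,0.001,0.03],"spin": 0.031},{"gripper": 0.055,"slide": [0,0.001,0.06],"spin": 0.031},{"gripper": 0.055,"slide": [0,0.001,0.083],"spin": 0.031},{"gripper": 0.055,"slide": [0,0.001,0.092],"spin": 0.031},{"gripper": 0.055,"slide": [0,0.001,0.093],"spin": 0.031},{"gripper": 0.012,"slide": [0,0.001,0.093],"spin": 0.031},{"gripper": 0.012,"slide": [0,0.001,0.093],"spin": 0.031},{"gripper": 0.012,"slide": [0,0.001,0.093],"spin": 0.031}], "squeeze": 30}}

```text
time_s: 26.45
ee_pos: [0.3648, -0.2821, 0.2034]
eef_rot: [3.141, -0.002, -0.521]
force: [0.4, -0.2, 0.7]
grip_width: 0.0348
grip_force: 0.0
```

>>> {"fn": "jog_arm", "kwargs": {"rows": [{"gripper": 0.012,"slide": [0,0,0],"spin": 0},{"gripper": 0.012,"slide": [0,0,0],"spin": 0},{"gripper": 0.012,"slide": [0,0,0],"spin": 0},{"gripper": 0.012,"slide": [0,0,-0.01],"spin": 0},{"gripper": 0.012,"slide": [0,0,-0.035],"spin": 0},{"gripper": 0.012,"slide": [0,0,-0.065],"spin": 0},{"gripper": 0.012,"slide": [0,0,-0.1],"spin": 0},{"gripper": 0.012,"slide": [0,0,-0.12],"spin": 0}]}}

```text
time_s: 27.25
ee_pos: [0.3645, -0.282, 0.3254]
eef_rot: [3.141, -0.003, -0.521]
force: [1.0, 0.3, -1.1]
grip_width: 0.0213
grip_force: 30.0
```

>>> {"fn": "jog_arm", "kwargs": {"rows": [{"gripper": 0.012,"slide": [0.04,0,0],"spin": -0.06},{"gripper": 0.012,"slide": [0.08,0,0],"spin": -0.14},{"gripper": 0.012,"slide": [0.1,0,0],"spin": -0.24},{"gripper": 0.012,"slide": [0.1,0,0],"spin": -0.35},{"gripper": 0.012,"slide": [0.1,0,0],"spin": -0.35},{"gripper": 0.012,"slide": [0.1,0,0],"spin": -0.35}]}}

```text
time_s: 27.85
ee_pos: [0.451, -0.3316, 0.3227]
eef_rot: [-3.141, 0.0, -0.174]
force: [0.8, 0.3, -0.6]
grip_width: 0.0212
grip_force: 30.0
```

```bash
cat > c.py <<'E'
from h import *
im,d,X=wview('w13.png')
o=telemetry.get_obs();print(o['time_s'],o['ee_pos'],o['eef_rot'],o['grip_width'],o['force'])
w=(np.abs(X[...,0]-.528)<.09)&(np.abs(X[...,1]+.363)<.05)&(X[...,2]>.015)&(X[...,2]<.03)&(d>.15)
(a,b),(ww,h),g=cv2.minAreaRect(X[w][:,:2].astype(np.float32)*1000)
v,u=np.nonzero(w);print('cradle',w.sum(),a,b,ww,h,g,'px',u.mean(),v.mean(),'rgb',im[w].mean(0),'box',u.min(),u.max(),v.min(),v.max())
comps(d,X,vmax=400,minpx=200)
E
python3 c.py
```

```text
27.9 [ 0.45097783 -0.33160602  0.3227431 ] [ 3.14158000e+00  5.30419887e-05 -1.74253303e-01] 0.021177538205344393 [-0.34682755 -0.5783656  -1.28149816]
cradle 1470 530.290771484375 -359.6180725097656 54.082244873046875 116.13693237304688 80.58101654052734 px 340.7408163265306 95.40544217687075 rgb [108.74761905 114.24285714 119.17482993] box 309 371 35 169
[105.  31.] 4135 ctr 621.2 -179.1 size 60.0 52.1 79.4 z95 0.0334
[492.  44.] 1637 ctr 554.1 -497.7 size 55.8 34.4 84.1 z95 0.024
[342.  49.] 1025 ctr 571.1 -366.4 size 54.1 33.4 80.7 z95 0.0242
[ 92. 135.] 4582 ctr 542.9 -148.1 size 42.7 42.7 32.7 z95 0.0719
[485. 147.] 1270 ctr 472.8 -489.8 size 55.2 34.5 84.2 z95 0.0238
[341. 157.] 751 ctr 490.1 -353.0 size 54.1 34.6 80.6 z95 0.0241
[624. 151.] 848 ctr 435.3 -632.6 size 42.5 27.0 6.3 z95 0.0236
[625. 231.] 687 ctr 358.0 -638.4 size 35.1 26.4 19.1 z95 0.0235
[468. 244.] 1121 ctr 359.0 -470.3 size 55.3 41.4 89.5 z95 0.0237
```

>>> {"fn": "jog_arm", "kwargs": {"rows": [{"gripper": 0.012,"slide": [0.03,0.005,0],"spin": -0.01},{"gripper": 0.012,"slide": [0.065,0.01,0],"spin": -0.01},{"gripper": 0.012,"slide": [0.083,0.0138,0.02],"spin": -0.01},{"gripper": 0.012,"slide": [0.083,0.0138,0.05],"spin": -0.01},{"gripper": 0.012,"slide": [0.083,0.0138,0.07],"spin": -0.01},{"gripper": 0.012,"slide": [0.083,0.0138,0.075],"spin": -0.01},{"gripper": 0.012,"slide": [0.083,0.0138,0.075],"spin": -0.01}]}}

```text
time_s: 28.6
ee_pos: [0.5306, -0.3595, 0.2475]
eef_rot: [-3.141, 0.001, -0.163]
force: [-0.1, 0.7, -1.1]
grip_width: 0.0213
grip_force: 30.0
```

```bash
sed -i 's/w13/w14/' c.py; python3 c.py
python3 - <<'E'
from h import *
go(.5303,-.3596,.0275,np.radians(-9.42))
im,d,X=wview()
w=(np.abs(X[...,0]-.53)<.06)&(np.abs(X[...,1]+.36)<.04)&(X[...,2]>.045)&(X[...,2]<.072)&(d>.05)
p=X[w][:,:2].astype(np.float32)*1000;print(w.sum(),cv2.minAreaRect(p))
E
```

```text
28.65 [ 0.53073064 -0.35963844  0.24855105] [ 3.14110057e+00 -9.24417382e-04 -1.62249857e-01] 0.02134134659085828 [ 0.55515019 -0.01508406 -0.80353572]
cradle 1120 530.368408203125 -359.7755432128906 54.09605407714844 115.7479248046875 80.62718963623047 px 325.03839285714287 158.23125 rgb [109.65892857 115.28125    120.46785714] box 286 364 143 291
[ 37. 136.] 6032 ctr 623.0 -182.3 size 54.9 58.6 70.4 z95 0.0333
[512. 154.] 2336 ctr 553.3 -497.5 size 55.6 36.4 84.6 z95 0.0237
[325. 158.] 1306 ctr 571.1 -366.5 size 54.1 33.4 80.6 z95 0.024
[323. 241.] 5897 ctr 521.8 -360.6 size 46.4 101.8 88.5 z95 0.0836
[ 39. 253.] 5167 ctr 546.0 -155.6 size 44.2 27.8 13.9 z95 0.0689
[501. 267.] 2268 ctr 472.1 -489.9 size 55.5 34.6 84.4 z95 0.0235
[490. 364.] 1236 ctr 369.2 -484.5 size 58.0 31.7 47.9 z95 0.0233
slide [-0.0005  0.      0.0411] spin 0.0022 rows 0.8
5026 ((531.6942749023438, -357.511962890625), (44.00819396972656, 84.05262756347656), 68.67439270019531)
```

>>> {"fn": "jog_arm", "kwargs": {"rows": [{"gripper": 0.012,"slide": [0,0,0.015],"spin": 0.002},{"gripper": 0.012,"slide": [0,0,0.027],"spin": 0.002},{"gripper": 0.012,"slide": [0,0,0.034],"spin": 0.002},{"gripper": 0.012,"slide": [0,0,0.037],"spin": 0.002},{"gripper": 0.012,"slide": [0,0,0.039],"spin": 0.002},{"gripper": 0.012,"slide": [0,0,0.04],"spin": 0.002},{"gripper": 0.012,"slide": [0,0,0.04],"spin": 0.002}]}}

```text
time_s: 29.4
ee_pos: [0.5308, -0.3595, 0.2077]
eef_rot: [3.141, -0.0, -0.163]
force: [-0.3, 0.2, -1.8]
grip_width: 0.021
grip_force: 30.0
```

>>> {"fn": "jog_arm", "kwargs": {"rows": [{"gripper": 0.012,"slide": [0,0,0.0005],"spin": 0},{"gripper": 0.012,"slide": [0,0,0.0005],"spin": 0}]}}

```text
time_s: 29.6
ee_pos: [0.5307, -0.3595, 0.2071]
eef_rot: [3.141, -0.0, -0.163]
force: [-0.3, 0.3, -0.9]
grip_width: 0.0214
grip_force: 30.0
```

>>> {"fn": "jog_arm", "kwargs": {"rows": [{"gripper": 0.012,"slide": [0,0,0.0005],"spin": 0},{"gripper": 0.012,"slide": [0,0,0.0005],"spin": 0},{"gripper": 0.012,"slide": [0,0,0.0005],"spin": 0}]}}

```text
time_s: 29.9
ee_pos: [0.5308, -0.3596, 0.2069]
eef_rot: [3.141, -0.0, -0.163]
force: [-1.7, 0.2, 5.5]
grip_width: 0.0215
grip_force: 30.0
```

Seated. Release to 0.05 (through the cut-aways), rise, back off and check.

>>> {"fn": "jog_arm", "kwargs": {"rows": [{"gripper": 0.05,"slide": [0,0,0],"spin": 0},{"gripper": 0.05,"slide": [0,0,0],"spin": 0},{"gripper": 0.05,"slide": [0,0,0],"spin": 0},{"gripper": 0.05,"slide": [0,0,-0.015],"spin": 0},{"gripper": 0.05,"slide": [0,0,-0.05],"spin": 0},{"gripper": 0.05,"slide": [0,0,-0.09],"spin": 0},{"gripper": 0.05,"slide": [-0.04,0,-0.12],"spin": 0},{"gripper": 0.05,"slide": [-0.08,0,-0.14],"spin": 0}]}}

```text
time_s: 30.7
ee_pos: [0.4509, -0.3461, 0.3495]
eef_rot: [3.14, -0.003, -0.162]
force: [0.3, -1.4, -0.3]
grip_width: 0.0501
grip_force: 0.0
```

>>> {"fn": "jog_arm", "kwargs": {"rows": [{"gripper": 0.05,"slide": [-0.02,0,0],"spin": 0},{"gripper": 0.05,"slide": [-0.02,0,0],"spin": 0},{"gripper": 0.05,"slide": [-0.02,0,0],"spin": 0},{"gripper": 0.05,"slide": [-0.02,0,0],"spin": 0}]}}

```text
time_s: 31.1
ee_pos: [0.4327, -0.3433, 0.3466]
eef_rot: [3.142, -0.0, -0.163]
force: [0.7, 0.1, 0.1]
grip_width: 0.0499
grip_force: 0.0
```

```bash
sed -i 's/w14/w15/' c.py; python3 c.py
python3 - <<'E'
from h import *
im,d,X=wview()
m=(d>.15)&(np.hypot(X[...,0]-.5303,X[...,1]+.3596)<.05)
a=np.radians(-9.42);q=(X-np.array([.5303,-.3596,0]))
s=q[...,0]*np.cos(a)+q[...,1]*np.sin(a);t=-q[...,0]*np.sin(a)+q[...,1]*np.cos(a)
w=m&(np.abs(t)<.019)&(np.abs(s)<.05)&(X[...,2]>.012)
print('filter in cradle frame: s',s[w].min(),s[w].max(),'t',t[w].min(),t[w].max(),'zmax',X[w][:,2].max(),cv2.minAreaRect(np.stack([s[w],t[w]],1).astype(np.float32)*1000))
im,d=shot('top')
P,u,v=world('top',d)
for n,c in dict(vA=(.497,.356),vB=(.544,.353),fA=(.602,.008),fB=(.667,-.009),beaker=(.546,.15),bottle=(.544,-.149),filt=(.53,-.36)).items():
    k=np.hypot(P[:,0]-c[0],P[:,1]-c[1])<.02;print(n,np.percentile(P[k,2],[50,95]).round(3))
E
```

```text
31.15 [ 0.43270034 -0.34331229  0.34629187] [-3.14140944e+00  1.95985494e-04 -1.62714075e-01] 0.04998062141298414 [0.10861851 0.31454594 0.26635407]
cradle 3240 530.3867797851562 -359.6950988769531 54.1212158203125 116.19954681396484 80.61455535888672 px 324.0361111111111 82.4429012345679 rgb [133.85246914 143.01728395 144.72407407] box 295 354 22 149
[107.  21.] 2798 ctr 617.4 -178.7 size 59.4 45.1 84.0 z95 0.0334
[467.  32.] 1393 ctr 554.5 -497.5 size 55.4 34.3 84.8 z95 0.024
[325.  35.] 961 ctr 571.2 -366.4 size 54.1 33.5 80.5 z95 0.0243
[324.  86.] 2029 ctr 534.3 -358.9 size 33.4 89.8 78.9 z95 0.0297
[  3. 106.] 249 ctr 574.5 -34.5 size 3.4 45.3 74.0 z95 0.0139
[ 92. 112.] 4017 ctr 542.7 -148.5 size 41.8 42.6 26.9 z95 0.0719
[461. 130.] 991 ctr 472.1 -489.9 size 55.6 33.6 83.4 z95 0.0239
[607. 130.] 1227 ctr 439.4 -646.1 size 37.5 53.8 6.1 z95 0.0237
[325. 138.] 622 ctr 490.0 -352.9 size 53.9 34.3 81.3 z95 0.0241
[611. 210.] 1194 ctr 358.5 -655.9 size 34.7 56.3 5.9 z95 0.0236
[447. 223.] 915 ctr 360.3 -470.6 size 55.0 38.7 89.1 z95 0.0238
filter in cradle frame: s -0.04106703456129677 0.04252794122000042 t -0.012950924418478758 0.014626952630343868 zmax 0.030787096577001294 ((0.7325897216796875, 0.8275938034057617), (27.359210968017578, 83.55917358398438), 89.74728393554688)
vA [0.015 0.054]
vB [0.014 0.053]
fA [0.015 0.027]
fB [0.017 0.03 ]
beaker [0.02  0.059]
bottle [0.07  0.079]
filt [0.015 0.025]
```

```bash
python3 -c "
from h import *
print(workorder.hand_in())"
```

```text
the job is handed in; nothing more can be done
None
```

The job is handed in at about 31 s: both vials upright in their tray bays, both brass fittings side by side in the dish, the filter lengthwise in the grey cradle, beaker and bottle not moved. I picked the grey cradle by its measured colour, without the enlarged crop, because my 14 pictures were used up. The last check, including fitting B after release, was by depth readings only.

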